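Take down the returned charger's parts into their fitted trays

ROBOT

A 7-joint arm with a two-finger parallel gripper is mounted at the origin on the work surface. World frame = base frame: x ahead of the robot, y to its left, z up, the work surface at z = 0. Lengths are in m, angles in rad, forces in N, time in s.
With the tool pointing down it reaches from about 0.425 to 0.825 m from the base axis. Payload 3.6 kg.
Tool frame: the origin (TCP) lies where the fingers leave the gripper's body, on its centre line; the fingertips stand 73 mm ahead of it and the grasp point (between the pads) lies 54 mm ahead of it; z points along the fingers, y is the line along which they close (so a half turn about z gives the same grasp; the last joint's range is limited). The gripper opens to 85 mm and grips with 20 to 120 N. Pads are 22 mm wide; open, the fingers measure 114 mm over their backs; the gripper's body (76 mm by 85 mm) begins 54 mm behind the grasp point. The pads swing forward as they close: fully open they stand 13 mm farther back than shut.
Start: joints at [1.288, 0.615, -0.013, 1.423, 0.008, 1.103, -0.04], TCP at [0.165, -0.629, 0.304] pointing down, gripper open.
Joint ranges: [-3.12, 3.12], [-0.3, 2.06], [-1.34, 1.32], [0.26, 2.42], [-1.36, 4.5], [0.01, 1.98], [-2.84, 2.84]. Speed limits (rad/s): [2.79, 2.79, 3.14, 3.14, 3.14, 3.14, 3.14].

INTERFACE

Orientations are given as a unit quaternion [x, y, z, w].
In Python, from station import arm, snapshot, camera_info, ticket gives the robot as it stands. Calls block until the motion is done:
- arm.movep(position, orientation): joint-space move of the TCP to a pose.
- arm.line_to(position, velocity=0.15, ori=None): straight line of the TCP; ori=None keeps the orientation; velocity is the mean speed in m/s.
- arm.move_j(angles): joint-space move.
- arm.move_gripper(opening, effort=None): opening from 0.0 (shut) to 1.0 (fully open); effort is the grip in N (None keeps the last); returns when the fingers have stopped.
- arm.pause(seconds).
- arm.ik(position, orientation): joint angles nearest the present ones, or None.
- snapshot(name): name is "scene" or "top" or "wrist"; returns the picture (384x512x3 uint8, blue, green, red); there is no depth.
- camera_info(name): a dict with "fx", "fy", "cx", "cy" (pixels), "R" (3x3) and "t" (3): a world point X has camera coordinates R X + t; the wrist camera has in their place "T_tool_cam" (4x4, takes a point from camera to tool coordinates, whose origin is the TCP and whose axes are the flange's). Camera axes: x right, y down, z forward; pixel columns grow to the right and rows downward; lengths in m; the calibration is good to about 2 mm. A picture is of the moment at which its call begins: read the wrist's pose just before it. camera_info takes no time and is no camera call.
A pose or a line that the arm cannot do raises arm.MotionError and nothing moves.
- ticket.finish_job(): hands the job in; it is judged then, once.
Readings, each from a call of its own:
- arm.read_time(): time.
- arm.read_joint_positions(): joint angles.
- arm.read_dq(): joint speeds.
- arm.read_effort(): joint torques, N m.
- arm.read_tool_pos(): TCP position.
- arm.read_eef_rot(): TCP orientation.
- arm.read_ft_force(): force on the tool from outside, world axes, zero at the start.
- arm.read_wrist_torque(): the same for the moment, N m.
- arm.read_opening(): opening from 0.0 (shut) to 1.0 (fully open).
- arm.read_finger_force(): force on a finger pad.
Only numpy, scipy, OpenCV 4.12 (cv2) and the standard library are available. Lean on these libraries where they do the work, as an engineer would, in place of code of your own. Each camera call takes 0.05 s, during which the arm holds its last target. There are 200 camera calls.

TASK

The parts of a returned charger stand piled on their finned heat sink. Take the pile apart from the top down, never moving a piece that still carries another, and set each part upright and gently, flat inside the rim of the tray of its own shape: the terminal block in the small oblong tray, the square relay in the square tray, the round choke in the round tray and last the heat sink in the long tray. Do not drop anything or tip it over, and leave the screwdriver and the blue bin where they are.

Things in the scene. Friction and masses are not known exactly. Their poses are not given: they have to be found in the camera images.
- heat_sink: Finned aluminium heat sink, lowest of the pile, on the table: 160 (x) by 56 (y) by 22 mm high, flat plate on top, fins along x below it; its long sides can be gripped over the full height. 0.25 to 0.49 kg. Origin at the centre of its underside, x along its length, z up. Relay and choke stand on it, 42 mm either side of its middle along x, either one at either end.
- relay: Black square relay, 50 by 50 mm, 28 mm high, with four small steel screw heads on top; about 0.12 kg. Origin at the centre of its underside, x and y parallel to its sides, z up. Starts on the heat sink, its sides within 0.15 rad of the heat sink's, with or without the terminal block on its top.
- choke: Round copper-wound choke, a flat-topped disc 52 mm in diameter and 28 mm high; about 0.2 kg. Origin at the centre of its underside, z up. Starts on the heat sink, with or without the terminal block on its top.
- terminal_block: White terminal block with four screws in a row, 44 mm (x) by 20 mm (y) by 24 mm high; about 0.05 kg. Origin at the centre of its underside, x along its length, z up. Starts on top of the relay or of the choke, turned any way.
- long_tray: Long grey tray with a black rim, 180 by 76 mm inside the rim (10 mm room on each side of the heat sink). Fixed to the table. Floor 4 mm above the table, rim 3 mm wide and 7 mm high above the table. Origin at the centre of its underside, on the table top; z up; x along its length.
- square_tray: Square grey tray with a black rim, 70 by 70 mm inside the rim (10 mm room on each side of the relay). Fixed to the table. Floor 4 mm above the table, rim 3 mm wide and 7 mm high above the table. Origin at the centre of its underside, on the table top; z up; x and y parallel to its sides.
- round_tray: Round grey tray with a black rim, 72 mm in diameter inside the rim (10 mm room all round the choke). Fixed to the table. Floor 4 mm above the table, rim 3 mm wide and 7 mm high above the table. Origin at the centre of its underside, on the table top; z up; any yaw will do.
- oblong_tray: Small oblong grey tray with a black rim, 64 mm (x) by 40 mm (y) inside the rim (10 mm room on each side of the terminal block). Fixed to the table. Floor 4 mm above the table, rim 3 mm wide and 7 mm high above the table. Origin at the centre of its underside, on the table top; z up; x along its length.
- screwdriver: Screwdriver with a black handle, 200 mm long, 26 mm thick at the handle, lying loose beyond the trays, to be left alone.
- pick_bin: Open blue bin, 90 by 110 mm, 50 mm high, loose, to be left alone. Origin at the centre of its underside.
Things that resemble listed ones, but are neither listed nor needed, are in the scene too. There is more than one size of the heat_sink; the one meant has the size given above. What is meant by the relay is not red, and is the smaller of those in its own colour.

How it is judged:
At the end, for the whole second after the job is handed in: Heat sink, relay, choke and terminal block each lie flat on the floor of the long, square, round and oblong tray in turn, inside the rim (centre within 14 mm of the tray's, underside within 2 mm of the tray's floor, tilt under 0.06 rad), at rest (horizontal distance between heat_sink and long_tray below 0.014 m and z of heat_sink in the frame of long_tray between 0.002 and 0.0058 m and angle between each of heat_sink, relay, choke, terminal_block's own z axis and vertical below 0.06 rad and linear speed of each of heat_sink, relay, choke, terminal_block below 0.02 m/s and angular speed of each of heat_sink, relay, choke, terminal_block below 0.2 rad/s and horizontal distance between relay and square_tray below 0.014 m and z of relay in the frame of square_tray between 0.002 and 0.0058 m and horizontal distance between choke and round_tray below 0.014 m and z of choke in the frame of round_tray between 0.002 and 0.0058 m and horizontal distance between terminal_block and oblong_tray below 0.014 m and z of terminal_block in the frame of oblong_tray between 0.002 and 0.0058 m); the robot touches nothing.
It fails at once if a piece is moved off (more than 30 mm) with another piece still standing on it ((distance of heat_sink from where it was at the start of the episode above 0.03 m and z of relay in the frame of heat_sink between 0.016 and 0.027 m and horizontal distance between relay and heat_sink below 0.07 m) or (distance of heat_sink from where it was at the start of the episode above 0.03 m and z of choke in the frame of heat_sink between 0.016 and 0.027 m and horizontal distance between choke and heat_sink below 0.07 m) or (distance of relay from where it was at the start of the episode above 0.03 m and z of terminal_block in the frame of relay between 0.022 and 0.033 m and horizontal distance between terminal_block and relay below 0.03 m) or (distance of choke from where it was at the start of the episode above 0.03 m and z of terminal_block in the frame of choke between 0.022 and 0.033 m and horizontal distance between terminal_block and choke below 0.03 m)).
It fails at once if a piece is tipped over (by more than 45 degrees) (angle between any of heat_sink, relay, choke, terminal_block's own z axis and vertical above 0.8 rad).
It fails at once if a piece is let fall (moving over 0.6 m/s with the fingers off it, a drop of about 2 cm) ((contact force between heat_sink and the fingers below 0.01 N and linear speed of heat_sink above 0.6 m/s) or (contact force between relay and the fingers below 0.01 N and linear speed of relay above 0.6 m/s) or (contact force between choke and the fingers below 0.01 N and linear speed of choke above 0.6 m/s) or (contact force between terminal_block and the fingers below 0.01 N and linear speed of terminal_block above 0.6 m/s)).
It fails at once if the screwdriver or the blue bin is shifted (more than 20 mm) (distance of any of screwdriver, pick_bin from where it was at the start of the episode above 0.02 m).
It also fails if it takes over 120 s, if anything falls off the work surface, if the arm or the gripper's body presses on something with over 40 N, if the wrist force passes 120 N, or if a joint passes its speed limit or range.

## Working session

There is one attempt and no reset: what is moved stays moved. The work goes in short steps, each a Python script; the robot and the scene stay as the last script left them, time stands still between calls to the robot, and variables do not carry over. Pictures are saved under pics/ and viewed, at most 14 in all, crops included, and the job is handed in when it is done.

```bash
mkdir -p pics; python3 - <<'E'
from station import *
import cv2,numpy as np
for n in("top","scene"):
    i=snapshot(n);cv2.imwrite(f"pics/{n}0.png",i)
    cv2.imwrite(f"pics/{n}0b.png",cv2.resize(i,(800,600),interpolation=cv2.INTER_CUBIC))
    c=camera_info(n);print(n,{k:np.round(v,4).tolist() for k,v in c.items()})
print(np.round(camera_info("wrist")["T_tool_cam"],4).tolist(), arm.read_eef_rot(),arm.read_time())
E
```

```text
top {'fx': 374.7267, 'fy': 374.7267, 'cx': 255.3064, 'cy': 185.073, 'R': [[0.0261, -0.9996, -0.01], [-0.9922, -0.0247, -0.1223], [0.122, 0.0131, -0.9924]], 't': [0.0263, 0.5377, 1.0566]}
scene {'fx': 452.8795, 'fy': 452.8795, 'cx': 254.9866, 'cy': 193.6515, 'R': [[-0.4269, 0.9043, -0.0007], [0.7752, 0.3655, -0.5152], [-0.4657, -0.2205, -0.857]], 't': [0.1875, -0.3699, 1.3999]}
[[-0.0005, -0.9596, -0.2815, 0.0703], [1.0, -0.0006, 0.0004, 0.0003], [-0.0005, -0.2815, 0.9596, -0.0695], [0.0, 0.0, 0.0, 1.0]] [ 9.91766281e-01  1.28055563e-01 -1.86395460e-04 -1.17540207e-03] 0.1
```

View pics/top0b.png

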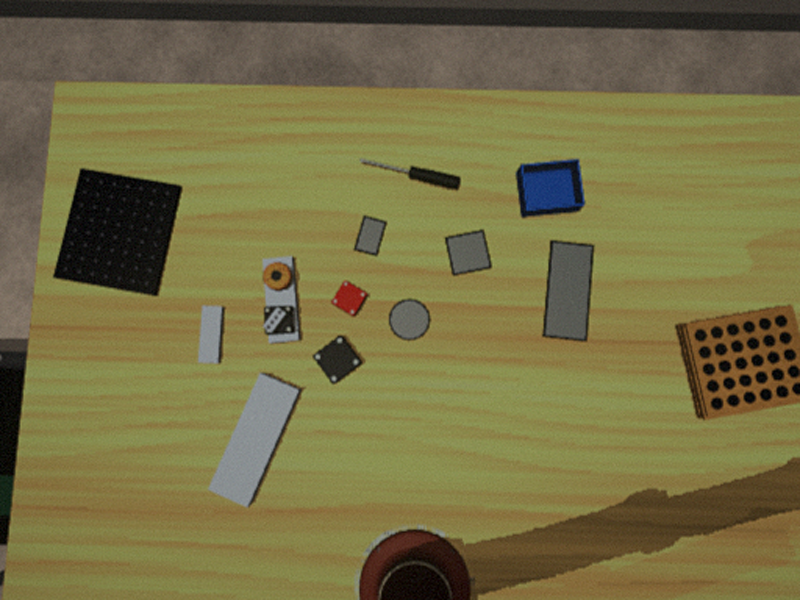

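View pics/scene0b.png

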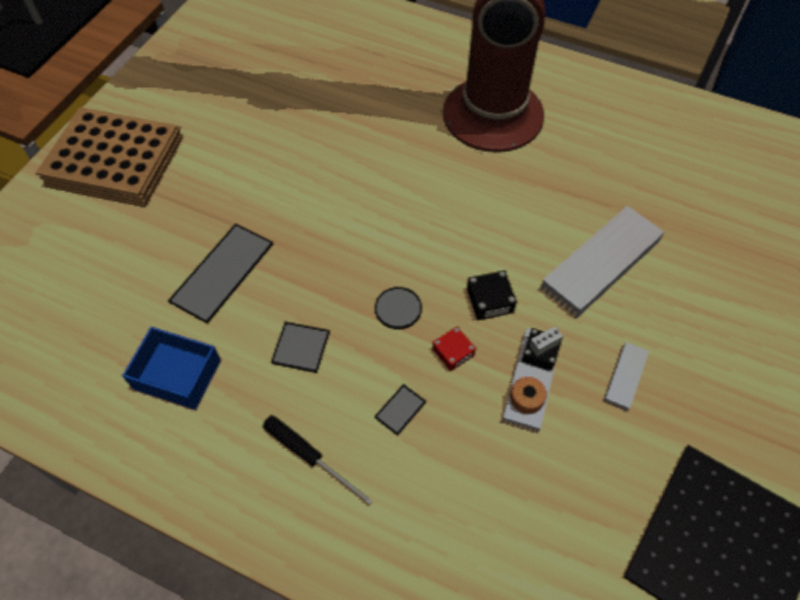

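The candidates, in enlarged top view pixels, are:
- **Heat sinks:** small bare one (211,334), large one (255,440), and the pile's (281,300).
- **Relays:** red (349,298), large black (338,359), and the small black one in the pile (279,320), which carries the white terminal block.
- **Choke:** only one, at (277,276).

By the description I choose the pile's pieces. Next I'll measure them and check a close crop.

```bash
cat > h.py <<'E'
from station import *
import cv2,numpy as np
from scipy.spatial.transform import Rotation as Ro
def cam(n):
    c=camera_info(n)
    if n!="wrist": return c,np.array(c["R"]),np.array(c["t"])
    T=np.eye(4);T[:3,:3]=Ro.from_quat(arm.read_eef_rot()).as_matrix();T[:3,3]=arm.read_tool_pos()
    M=np.linalg.inv(T@np.array(c["T_tool_cam"]));return c,M[:3,:3],M[:3,3]
def ray(C,uv,z):
    c,R,t=C;uv=np.atleast_2d(uv).astype(float)
    d=np.c_[(uv[:,0]-c["cx"])/c["fx"],(uv[:,1]-c["cy"])/c["fy"],np.ones(len(uv))]@R
    o=-R.T@t;return o+d*((z-o[2])/d[:,2])[:,None]
def px(C,X):
    c,R,t=C;p=np.atleast_2d(X)@R.T+t;return np.c_[c["fx"]*p[:,0]/p[:,2]+c["cx"],c["fy"]*p[:,1]/p[:,2]+c["cy"]]
def comp(mask,uv):
    n,l=cv2.connectedComponents(mask.astype(np.uint8),connectivity=4);k=l[int(uv[1]),int(uv[0])]
    if k==0: return None
    return max(cv2.findContours((l==k).astype(np.uint8),0,1)[0],key=cv2.contourArea)[:,0]
def rect(P):  # metric rectangle: centre, long, short, yaw of long side
    (cx,cy),(w,h),a=cv2.minAreaRect((P[:,:2]*1000).astype(np.float32));a=np.radians(a)
    if w<h: w,h,a=h,w,a+np.pi/2
    return np.array([cx,cy])/1000,w,h,(a+np.pi/2)%np.pi-np.pi/2
def down(yaw): # tool down, tool y (closing) axis at world angle yaw
    y=np.array([np.cos(yaw),np.sin(yaw),0]);z=np.array([0,0,-1.]);return Ro.from_matrix(np.c_[np.cross(y,z),y,z]).as_quat()
E
python3 - <<'E'
from h import *
i=cv2.imread("pics/top0.png");C=cam("top");hsv=cv2.cvtColor(cv2.GaussianBlur(i,(3,3),0),cv2.COLOR_BGR2HSV)
for n,uv in dict(oblong=(237,151),square=(300,161),round=(262,204),long=(364,186),hs=(181,192),small=(135,214)).items():
    h=hsv[uv[1],uv[0]];m=(hsv[...,1]<60)&(abs(hsv[...,2].astype(int)-int(h[2]))<35)
    c=comp(m,uv)
    print(n,h,None if c is None else [np.round(v,3).tolist() for v in rect(ray(C,c,.022 if n in("hs","small") else .004))])
cv2.imwrite("pics/crop.png",cv2.resize(i[150:235,120:250],None,fx=6,fy=6,interpolation=cv2.INTER_CUBIC))
q=down(np.pi/2);
for z in(.25,.3):print(arm.ik([.56,.24,z],q), arm.ik([.60,.24,z],down(0)))
E
```

```text
oblong [30 21 97] [[0.645, 0.1], 65.437, 40.899, -0.244]
square [34 19 94] [[0.616, -0.09], 71.84, 70.465, -1.347]
round [ 30  17 104] [[0.484, 0.021], 71.317, 68.33, 0.026]
long [36 14 89] [[0.548, -0.281], 181.053, 77.48, -0.081]
hs [ 94  14 147] [[0.522, 0.266], 56.994, 38.484, -1.546]
small [101  14 147] [[0.445, 0.393], 105.785, 36.744, -0.008]
[ 0.15525112  0.86697052 -1.1508255   1.59653077  0.82821398  1.23725226
  0.41661344] [ 0.02292069  0.7861679  -0.82471923  1.48716613  0.60956834  1.13776139
 -0.91479113]
[ 0.17608867  0.83596109 -1.22392586  1.53417229  0.79883326  1.34127766
  0.44098418] [ 0.07888431  0.78180088 -0.97211373  1.4231069   0.65332592  1.27833678
 -0.94343541]
```

View pics/crop.png

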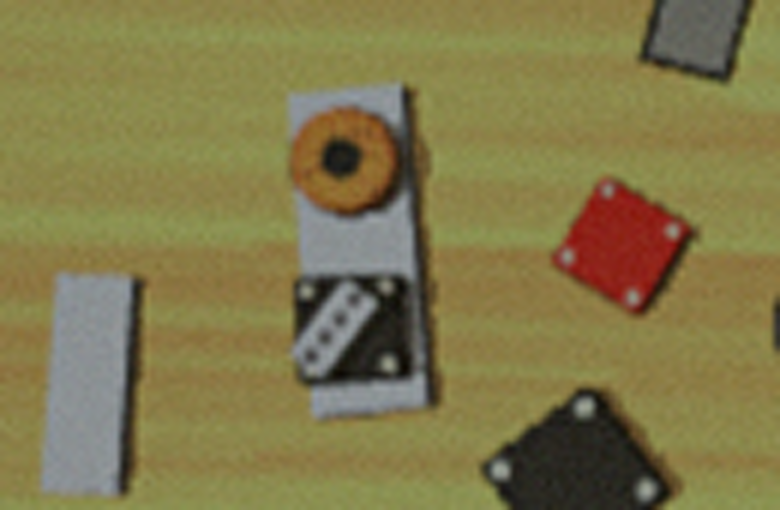

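The crop confirms the choice. The choke sits at the far end of the middle heat sink (crop 343,160). The small black relay is at the near end (352,330) with the white terminal block across it (335,328). Tray sizes match within 2 mm. Next is a wrist view of the pile.

```bash
python3 - <<'E'
from h import *
q=down(np.pi/2)
arm.movep([.50,.265,.30],q);arm.pause(.3)
C=cam("wrist");i=snapshot("wrist");cv2.imwrite("pics/w1.png",i);cv2.imwrite("pics/w1b.png",cv2.resize(i,(800,600)))
np.savez("w1.npz",R=C[1],t=C[2]);print(C[0]["fx"],arm.read_time(),arm.read_joint_positions())
E
```

```text
299.57449289955764 3.7833 [ 0.14020519  0.76563551 -1.21580152  1.65883646  0.75036897  1.26268504
  0.33931756]
```

View pics/w1b.png

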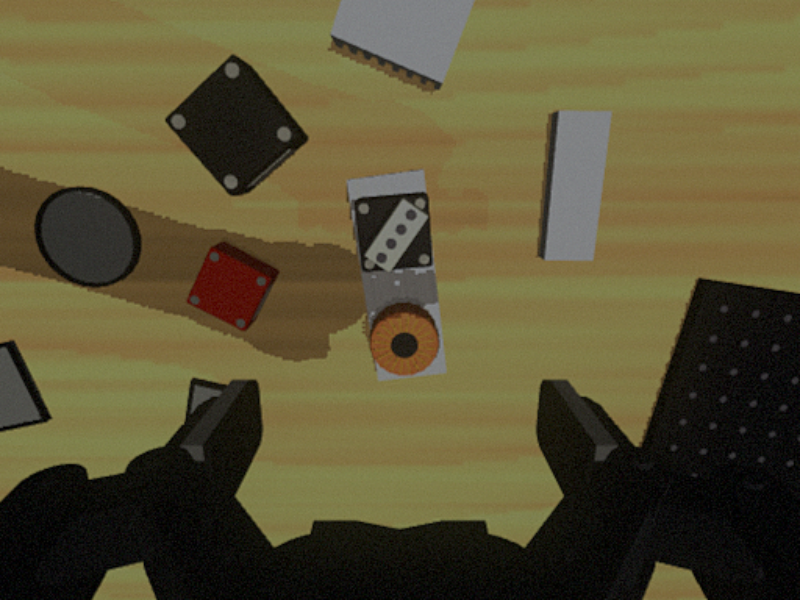

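The picture shows the terminal block at (397,236) on the relay (393,232), the choke at (404,338) and the heat sink around them. Next I'll measure these on their known heights.

```bash
python3 - <<'E'
from h import *
i=cv2.imread("pics/w1.png");d=np.load("w1.npz");C=(camera_info("wrist"),d["R"],d["t"])
hsv=cv2.cvtColor(cv2.GaussianBlur(i,(3,3),0),cv2.COLOR_BGR2HSV)
print(hsv[151,254],hsv[140,258],hsv[156,250],hsv[140,240],hsv[183,250],hsv[209,258],hsv[118,250])
S,V=hsv[...,1].astype(int),hsv[...,2].astype(int);H=hsv[...,0]
k=np.ones((3,3),np.uint8)
def show(n,m,box,z,cl=0):
    x0,y0,x1,y1=box;M=np.zeros(m.shape,np.uint8);M[y0:y1,x0:x1]=m[y0:y1,x0:x1]
    if cl: M=cv2.morphologyEx(M,cv2.MORPH_CLOSE,np.ones((cl,cl),np.uint8))
    c=max(cv2.findContours(M,0,1)[0],key=cv2.contourArea)[:,0]
    r=rect(ray(C,c,z));print(n,[np.round(v,3).tolist() for v in r],cv2.contourArea(c)); return c
o=i.copy()
W=(S<70)&(V>95)
for n,m,b,z,cl in (("term",W,(228,124,278,176),.074,5),("relay",V<55,(222,118,280,178),.05,9),("choke",(S>150)&(H<17)&(V>50),(225,185,290,245),.05,5),("sink",(S<70)&(V>60),(215,105,292,246),.022,3)):
    c=show(n,m,b,z,cl);cv2.polylines(o,[c.reshape(-1,1,2)],True,(0,255,0) if n!="relay" else (255,0,255),1)
cv2.imwrite("pics/w1c.png",cv2.resize(o[100:250,200:310],None,fx=4,fy=4,interpolation=cv2.INTER_NEAREST))
E
```

```text
[ 37  18 129] [ 43  14 130] [ 0 18 58] [20 45 34] [17 26 88] [ 14 173 127] [105   4 128]
term [[0.47, 0.262], 52.044, 25.926, -0.407] 871.5
relay [[0.472, 0.26], 49.995, 49.032, 0.089] 2055.0
choke [[0.549, 0.267], 53.32, 48.067, -0.0] 1404.0
sink [[0.513, 0.264], 160.387, 56.678, 0.131] 3205.5
```

View pics/w1c.png

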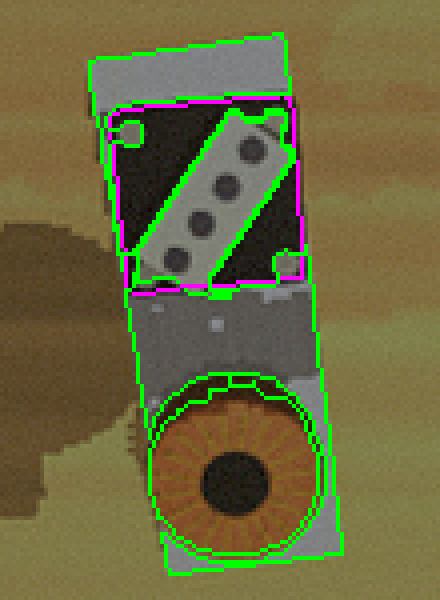

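The measurements fit: relay 50×49, sink 160×57, choke 53 wide. I'll take the terminal block from its screw row, crop (176,260) to (252,150), and move it first.

```bash
cat >> h.py <<'E'
def best(xy,z,yaws):
    q0=np.array(arm.read_joint_positions());L=[]
    for y in yaws:
        j=arm.ik([*xy,z],down(y))
        if j is not None: L.append((np.abs(np.array(j)-q0).max(),y))
    return min(L)[1]
def sym(y,n=2): return [y+k*2*np.pi/n for k in range(-n,n+1)]
def pick(xy,yaws,z,effort,clear=.22,pre=1.0):
    y=best(xy,clear,yaws);arm.move_gripper(pre);arm.movep([*xy,clear],down(y))
    arm.line_to([*xy,z+.03],.15);arm.line_to([*xy,z],.05)
    arm.move_gripper(0.0,effort);arm.pause(.2)
    print("grip",arm.read_opening()*85,arm.read_finger_force(),arm.read_tool_pos())
    f0=arm.read_ft_force();arm.line_to([*xy,z+.03],.06);arm.line_to([*xy,clear],.15)
    print("lifted",arm.read_opening()*85,arm.read_finger_force(),np.array(arm.read_ft_force())-f0,arm.read_time())
def place(xy,yaws,z,clear=.22):
    y=best(xy,clear,yaws);arm.movep([*xy,clear],down(y));arm.line_to([*xy,z+.03],.12)
    arm.line_to([*xy,z+.003],.04);arm.pause(.3);f0=arm.read_ft_force()[2]
    for k in range(2,-3,-1):
        arm.line_to([*xy,z+k*.001],.02);arm.pause(.1);f=arm.read_ft_force()[2]-f0
        if f>2: break
    print("down",k,f,arm.read_opening()*85,arm.read_finger_force())
def release(xy,opening,clear=.22):
    arm.move_gripper(opening);arm.pause(.2);p=arm.read_tool_pos()
    arm.line_to([p[0],p[1],p[2]+.04],.08);arm.line_to([p[0],p[1],clear],.2);print(arm.read_time())
E
python3 - <<'E'
from h import *
d=np.load("w1.npz");C=(camera_info("wrist"),d["R"],d["t"])
P=ray(C,np.array([(176,260),(201,223),(227,187),(252,150)])/4+[200,100],.074);c=P.mean(0)[:2];v=P[3]-P[0];yaw=np.arctan2(v[1],v[0])
print(c,np.linalg.norm(v),yaw)
pick(c,sym(yaw+np.pi/2),.056+.073,30,clear=.25,pre=.7)
i=snapshot("wrist");cv2.imwrite("pics/w2.png",cv2.resize(i,(800,600)))
np.save("term.npy",yaw)
E
```

```text
[0.47115669 0.26235657] 0.03305174805190484 2.535636871221171
grip 19.43959137827314 30.64419686794281 [0.47124324 0.2625383  0.12934726]
lifted 19.70777644457562 30.12905180454254 [ 7.47402273e-04 -2.69481675e-01 -4.00878013e+00] 8.35
```

View pics/w2.png

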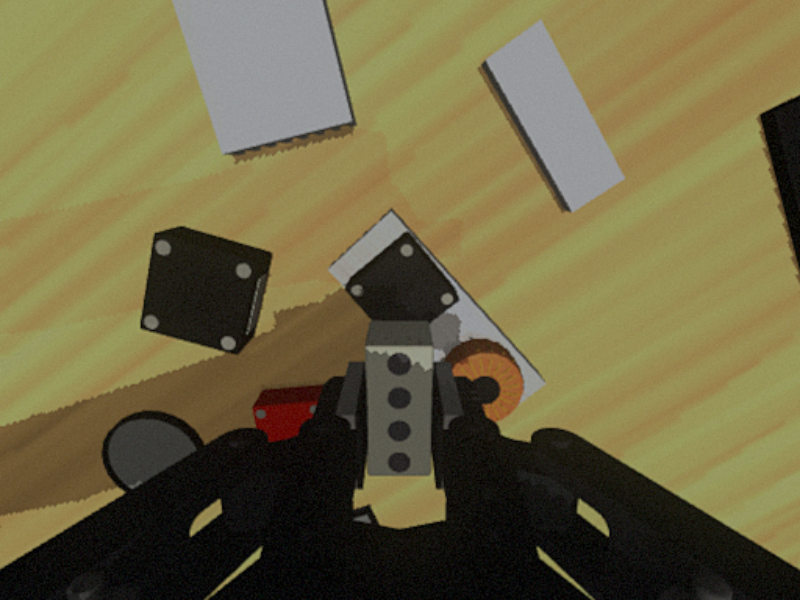

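The block is held square between the pads, screws at (399,363–461), and the relay's top is clear at (402,278). Now I'll place it.

```bash
python3 - <<'E'
from h import *
xy=np.array([.645,.1]);yaw=-.244
place(xy,sym(yaw+np.pi/2),.129+.004-.050,clear=.2)
release(xy,.6)
arm.movep([.47,.262,.25],down(best([.47,.262],.25,sym(.089+np.pi/2))))
i=snapshot("top");cv2.imwrite("pics/t3.png",cv2.resize(i[100:260,120:400],(800,457)))
pick(np.array([.472,.260]),sym(.089+np.pi/2,2),.102,40,clear=.25)
E
```

```text
down 0 3.135014726136171 19.47364245953622 30.478641986846924
14.3
grip 48.63422235257008 43.49177062511444 [0.47214212 0.26042648 0.10256568]
lifted 48.72110168571618 42.90030062198639 [-0.05203211 -0.06459832 -7.19180483] 19.8833
```

View pics/t3.png

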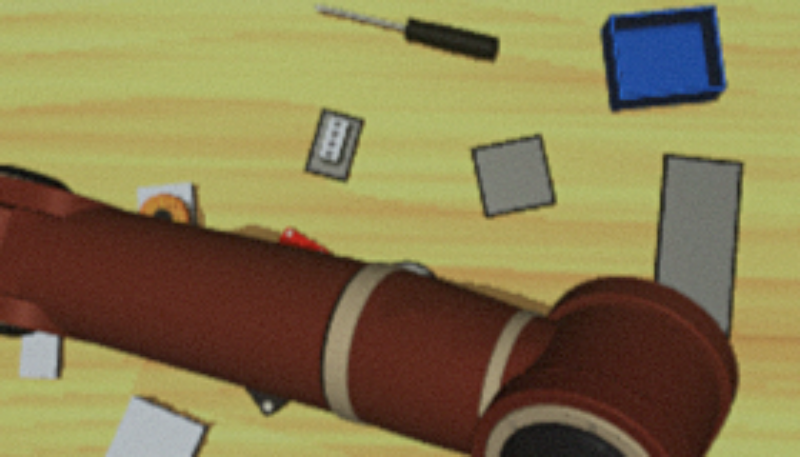

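The top view shows the terminal block flat inside the oblong tray at (333,140), and the relay is gripped. Next I'll place the relay and look again at choke and sink.

```bash
python3 - <<'E'
from h import *
xy=np.array([.616,-.09])
place(xy,sym(.224,4),.084,clear=.2)
release(xy,1.0,.25)
arm.movep([.50,.265,.30],down(np.pi/2));arm.pause(.3)
C=cam("wrist");i=snapshot("wrist");np.savez("w4.npz",R=C[1],t=C[2]);cv2.imwrite("pics/w4.png",i)
hsv=cv2.cvtColor(cv2.GaussianBlur(i,(3,3),0),cv2.COLOR_BGR2HSV);S,V,H=hsv[...,1].astype(int),hsv[...,2].astype(int),hsv[...,0]
o=i.copy()
def show(n,m,b,z,cl):
    M=np.zeros(m.shape,np.uint8);M[b[1]:b[3],b[0]:b[2]]=m[b[1]:b[3],b[0]:b[2]];M=cv2.morphologyEx(M,cv2.MORPH_CLOSE,np.ones((cl,cl),np.uint8))
    c=max(cv2.findContours(M,0,1)[0],key=cv2.contourArea)[:,0];print(n,[np.round(v,3).tolist() for v in rect(ray(C,c,z))])
    cv2.polylines(o,[c.reshape(-1,1,2)],True,(0,255,0),1)
show("sink",(S<70)&(V>60),(205,95,300,250),.022,3)
show("choke",(S>150)&(H<17)&(V>50),(215,180,300,250),.05,5)
# choke hole centre at z=.05
M=((V<60)).astype(np.uint8);n,l,s,ce=cv2.connectedComponentsWithStats(M)
for k in range(1,n):
    if 60<s[k,4]<600 and 225<ce[k,0]<290 and 185<ce[k,1]<245: print("hole",s[k],ce[k],ray(C,ce[k],.05))
cv2.imwrite("pics/w4b.png",cv2.resize(o[80:260,180:320],None,fx=3,fy=3))
t=snapshot("top");cv2.imwrite("pics/t4.png",cv2.resize(t[100:260,120:400],(800,457)))
E
python3 -c "
import cv2,numpy as np
a=cv2.imread('pics/w4b.png');b=cv2.resize(cv2.imread('pics/t4.png'),(380,217))
c=np.zeros((540,800,3),np.uint8);c[:,:420]=a;c[:217,420:]=b;cv2.imwrite('pics/m4.png',c)"
```

```text
down 0 6.445380848341912 48.510062393454206 43.45937132835388
26.4417
sink [[0.513, 0.264], 160.438, 56.937, 0.133]
choke [[0.551, 0.267], 51.483, 49.75, 0.314]
hole [239 193  39  17 183] [256.26229508 198.36612022] [[0.52754951 0.26463656 0.05      ]]
hole [251 213  17  15 197] [258.79187817 220.16243655] [[0.55359352 0.26749557 0.05      ]]
```

View pics/m4.png

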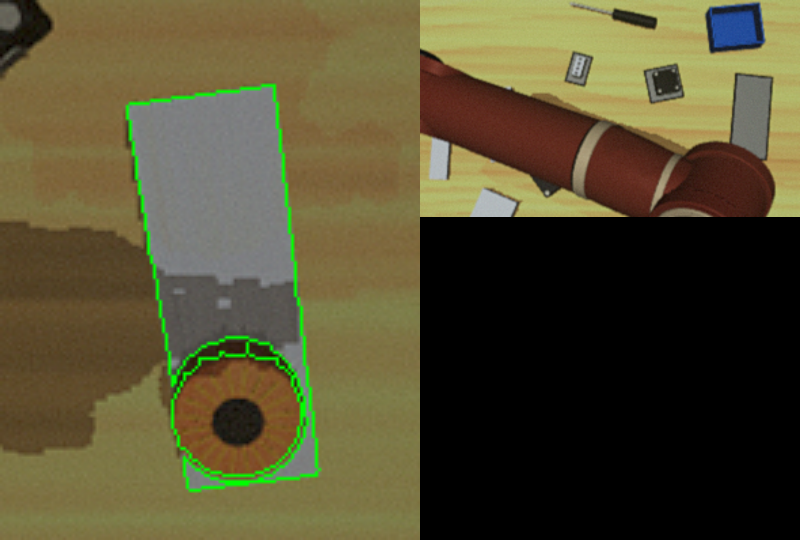

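The relay sits in its tray (665,83). The choke's hole gives its centre at (0.554, 0.268), consistent with 42 mm from the sink's middle. Next comes the choke, then the sink measured again just before it is gripped.

```bash
python3 - <<'E'
from h import *
pick(np.array([.5538,.268]),sym(.133+np.pi/2),.102,50,clear=.25)
xy=np.array([.484,.021])
place(xy,[k*np.pi/8 for k in range(-8,9)],.084,clear=.2)
release(xy,1.0,.25)
arm.movep([.50,.265,.30],down(np.pi/2));arm.pause(.3)
C=cam("wrist");i=snapshot("wrist")
hsv=cv2.cvtColor(cv2.GaussianBlur(i,(3,3),0),cv2.COLOR_BGR2HSV);S,V=hsv[...,1],hsv[...,2]
M=np.zeros(S.shape,np.uint8);b=(205,95,300,260);M[b[1]:b[3],b[0]:b[2]]=((S<70)&(V>60))[b[1]:b[3],b[0]:b[2]];M=cv2.morphologyEx(M,3,np.ones((3,3),np.uint8))
c=max(cv2.findContours(M,0,1)[0],key=cv2.contourArea)[:,0];r=rect(ray(C,c,.022));print(r)
t=snapshot("top");cv2.imwrite("pics/t5.png",cv2.resize(t[100:260,120:400],(800,457)))
cv2.imwrite("pics/w5.png",i)
E
python3 -c "
import cv2,numpy as np
a=cv2.imread('pics/w5.png');b=cv2.resize(cv2.imread('pics/t5.png'),(512,292))
cv2.imwrite('pics/m5.png',np.vstack([a[60:260],b]))"
```

```text
grip 50.15957094907295 52.61589288711548 [0.55398559 0.26848244 0.10273079]
lifted 50.02414866556143 52.215755581855774 [ 1.00554135 -1.08875678 -6.2401922 ] 32.7417
down 0 7.514354412983211 49.7789974069348 52.94272005558014
38.8917
(array([0.51312891, 0.26406943]), 160.43035888671875, 56.86298370361328, np.float64(0.13065823673486698))
```

View pics/m5.png

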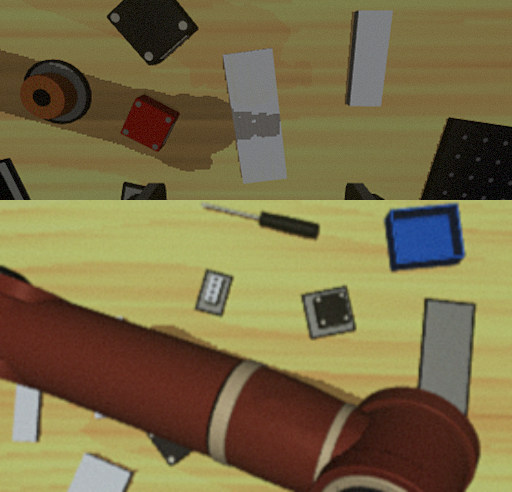

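The wrist picture shows the choke in the round tray at (50,97) and the sink bare at (253,115), unmoved. Now I'll move the sink.

```bash
python3 - <<'E'
from h import *
pick(np.array([.5131,.2641]),sym(.1307+np.pi/2),.081,90,clear=.22)
xy=np.array([.548,-.281])
place(xy,sym(-.081+np.pi/2),.085,clear=.22)
release(xy,1.0,.3)
arm.movep([.35,-.5,.32],down(best([.35,-.5],.32,sym(0))))
t=snapshot("top");cv2.imwrite("pics/t6.png",t);cv2.imwrite("pics/t6b.png",cv2.resize(t[85:230,190:400],(800,552),interpolation=cv2.INTER_CUBIC));print(arm.read_time())
E
```

```text
grip 52.93979519010912 95.59617161750793 [0.51317075 0.26465791 0.08216001]
lifted 52.85573850541848 94.93173032999039 [ 8.56726846e-03 -3.07470675e-01 -1.05117783e+01] 44.65
down 0 8.579261690089545 53.528617464372424 95.83078801631927
52.1167
53.3
```

View pics/t6b.png

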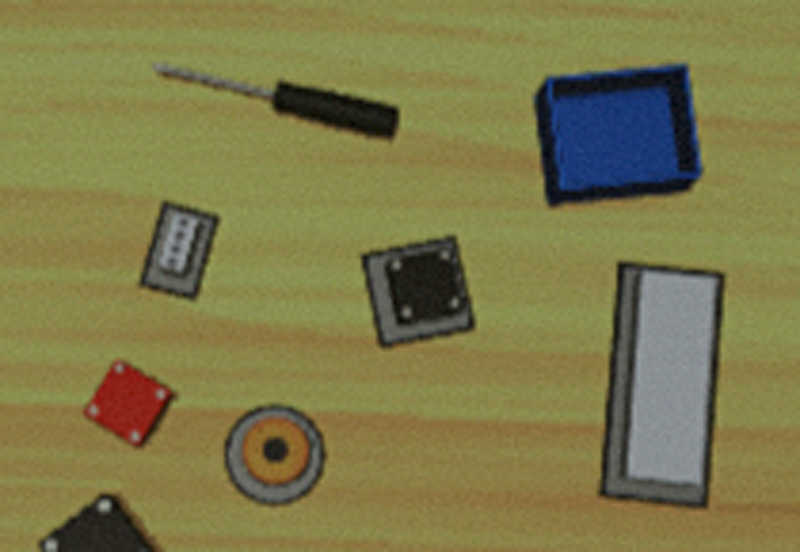

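Everything is in its tray, though the sink at (670,380) looks towards one side, partly from perspective. I'll check the offsets with numbers.

```bash
python3 - <<'E'
from h import *
i=cv2.imread("pics/t6.png");C=cam("top");hsv=cv2.cvtColor(cv2.GaussianBlur(i,(3,3),0),cv2.COLOR_BGR2HSV);H,S,V=[hsv[...,k].astype(int) for k in range(3)]
f=lambda u,v:(190+u*210/800,85+v*145/552)
for n,m,uv,z,t in(("sink",(S<60)&(V>118),f(675,380),.026,(.548,-.281)),("relay",V<58,f(428,288),.032,(.616,-.09)),("choke",(H<20)&(S>110),f(262,430),.032,(.484,.021)),("term",(S<60)&(V>118),f(168,250),.028,(.645,.1))):
    M=cv2.morphologyEx(m.astype(np.uint8),3,np.ones((3,3),np.uint8)) if n!="relay" else m
    c=comp(M,uv)
    if c is None: print(n,hsv[int(uv[1]),int(uv[0])]);continue
    r=rect(ray(C,c,z));print(n,np.round(r[0],4),np.round(r[1:],3),"off mm",np.round((r[0]-t)*1000,1))
print(ray(C,f(275,450),.032)-[.484,.021,0],ray(C,f(180,238),.028)-[.645,.1,0],ray(C,f(425,283),.032)-[.616,-.09,0])
E
```

```text
sink [ 0.5506 -0.2823] [ 1.57349e+02  5.41080e+01 -8.20000e-02] off mm [ 2.6 -1.3]
relay [ 0.6166 -0.0926] [56.339 55.049 -1.362] off mm [ 0.6 -2.6]
choke [0.4853 0.0193] [4.6376e+01 4.6337e+01 2.6000e-02] off mm [ 1.3 -1.7]
term [0.6465 0.0999] [35.035 18.009 -0.224] off mm [ 1.5 -0.1]
[[ 0.00063093 -0.00226355  0.032     ]] [[ 0.00309367 -0.00356854  0.028     ]] [[ 0.00036063 -0.0035869   0.032     ]]
```

```bash
python3 -c "
from station import *
print(ticket.finish_job())"
```

```text
the job is handed in; nothing more can be done
None
```

All four parts are in their own trays, each within about 5 mm of centre by the last top view; the screwdriver and bin were not touched, and the job was handed in at about 53 s with no verdict returned.

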